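# Snap the cap back onto the salt mill and keep it pressed down

### The job

Breakfast is over and the salt mill has been left uncapped: pick the black cap up off the cork trivet, set it upright over the mill's grinder head and press it straight down until it clicks past the catches, then keep pressing until its rim is down flush on the mill's steel shoulder. Do not let go: finish with your grip still on the cap and still pressing it firmly down onto the mill. Leave the mill standing where it is and do not disturb the butter bell, the glass jar, the sugar bowl or the teaspoon.

Things in the scene. Friction and masses are not known exactly. Their poses are not given: they have to be found in the camera images.
- cap: loose press-fit cap of the mill: black plastic cup, mouth down, closed on top, thin steel band near the mouth; round (any yaw), 52 mm outer diameter, 44 mm tall, about 70 g. Origin at the centre of its mouth (lower rim), z up its axis. Bore 47 mm wide, 41 mm deep, narrowed to 40 mm by an inner bead just above the mouth. Starts mouth down on the trivet; grip it across its diameter in the upper half
- cap_center (a point): centre of the cap on its axis, half-way up: 22 mm above its mouth, 22 mm below its top; z up its axis
- mill: uncapped salt mill, loose, standing upright: dark wooden body 73 mm wide at the foot tapering to 56 mm, steel shoulder ring, steel grinder head with a white ceramic tip; round (any yaw), 114 mm tall, about 0.42 kg. Origin at the centre of its underside, z up
- mill_seat (a point): centre of the mill's flat steel shoulder (56 mm wide, 78 mm above the table), on which the cap's mouth finally rests; z up the mill's axis. The grinder head rises from it: 37 mm diameter, straight for 26 mm, then a cone that guides the cap on, narrowing to 22 mm at its top
- mill_head (a point): centre of the top of the grinder head, 36 mm above the shoulder. Four sprung grey catches ring the head, crests 7 mm above the shoulder, 23 mm from the axis. The cap meets them with its mouth 10 mm above the shoulder, needs about 8 N (5 to 14 N) straight down to ride over them, clicks with its mouth 5 mm above the shoulder (the force drops, the catches draw it down), and is home on the shoulder
- trivet: round cork trivet lying fixed on the table, 110 mm across and 9 mm thick; origin at the centre of its underside. The cap starts on it, up to 17 mm from its centre
- butter_bell: bystander: white ceramic butter bell with a blue lid and knob, 99 mm wide, 105 mm tall; origin at the centre of its underside
- hex_jar: bystander: closed hexagonal glass jar with a brass-coloured lid, 62 mm across its flats, 72 mm across its corners, 92 mm tall; origin at the centre of its underside
- sugar_bowl: bystander: copper-coloured sugar bowl with its hinged flip-top shut, 92 mm wide (101 mm over hinge and thumb tab), 82 mm tall; origin at the centre of its underside
- teaspoon: bystander: stainless teaspoon lying on the table, 140 mm long, 30 mm wide at its bowl, 11 mm high; origin under its middle, its x axis runs from the handle's end to the bowl
- table: the round white pedestal table top, 1.24 m across, its surface at height 0
Things that resemble listed ones, but are neither listed nor needed, are in the scene too. Several things have the shape of the trivet; the one meant has the colours described above.

How it is judged:
On the way, in this order (a step that is already met when the one before it is completed fails the run):
1. the cap is in the grip, lifted clear of the trivet (height (world z) of cap_center above 0.07 m and contact force between the fingers and cap above 1 N and contact force between cap and trivet below 0.05 N and contact force between cap and mill below 0.05 N), for 0.1 s.
2. the cap is upright over the grinder head, not yet clicked on (z of cap in the frame of mill_seat between 0.004 and 0.032 m and horizontal distance between cap and mill_seat below 0.009 m and angle between the z axis of cap and the z axis of mill, either way round below 0.2 rad), for 0.02 s.
3. the cap has clicked past the catches and is pressed home on the shoulder (z of cap in the frame of mill_seat below 0.002 m and horizontal distance between cap and mill_seat below 0.004 m and angle between the z axis of cap and the z axis of mill, either way round below 0.07 rad and contact force between cap and mill above 3 N and contact force between mill and table above 8.5 N), for 0.2 s.
At the end, for the whole second after the job is handed in: Cap snapped on: mouth within 2 mm of the shoulder, 4 mm of its axis, 4 degrees of upright on it, at rest; fingers still on the cap, bearing on the mill with over 3 N and the mill on the table with over 8.5 N (its weight is 4 to 6 N); mill upright, under 30 mm from where it stood (all of step 3 and z of cap in the frame of mill_seat above -0.003 m and contact force between the fingers and cap above 3 N and angle between mill's own z axis and vertical below 0.07 rad and distance of mill from where it was at the start of the episode below 0.03 m and linear speed of cap below 0.02 m/s); the arm keeps its last pose, push and grip.
It fails at once if the mill is knocked over or tipped up (angle between mill's own z axis and vertical above 0.3 rad).
It fails at once if a bystander is shoved or tipped (distance of any of butter_bell, hex_jar, sugar_bowl from where it was at the start of the episode above 0.015 m or distance of teaspoon from where it was at the start of the episode above 0.02 m or angle between any of butter_bell, hex_jar, sugar_bowl's own z axis and vertical above 0.2 rad).
It also fails if it takes over 40 s, if anything falls off the work surface, if the arm or the gripper's body presses on something with over 40 N, if the wrist force passes 120 N, or if a joint passes its speed limit or range.

### The arm

A 6-joint arm with a two-finger parallel gripper is mounted at the origin on the work surface. World frame = base frame: x ahead of the robot, y to its left, z up, the work surface at z = 0. Lengths are in m, angles in rad, forces in N, time in s.
With the tool pointing down it reaches from about 0.35 to 0.975 m from the base axis. Payload 4.9 kg.
Tool frame: the origin (TCP) lies at the very end of the fingers, on their centre line; the grasp point (between the pads) lies manip.grip_point_offset behind it (manip.grip_point_offset is the distance from the TCP to the grasp point, in m); z points along the fingers, y is the direction in which the jaws open and shut (so a half turn about z gives the same grasp; the last joint's range is limited). The gripper opens to 85 mm and grips with 20 to 120 N. Pads are 22 mm wide; open, the fingers measure 114 mm over their backs; the gripper's body (76 mm by 85 mm) begins 54 mm behind the grasp point. The pads swing forward as they close: fully open they stand 13 mm farther back than shut.
Start: joints at [-1.415, 0.053, 1.613, -0, 1.476, -0.119], TCP at [0.17, -0.602, 0.231] pointing down, gripper open.
Joint ranges: [-3.01, 3.01], [-1.01, 2.22], [0.06, 2.58], [-1.02, 4.17], [0.09, 2.62], [-3.14, 3.14]. Speed limits (rad/s): [2.57, 2.57, 3.14, 3.14, 3.14, 3.14].

### API

Orientations are given as a unit quaternion [w, x, y, z].
In Python, from plant import status, grab_frame, camera_params, ticket, boxes_of, outline_of, manip gives the robot as it stands. The module is installed in compiled form; this text tells all that it offers.
- The arm moves only by the tool play_rows, never from a script. Its argument "deltas" is a list of rows, each a list of 2 entries, a list of its own where there are three numbers: the shift along the world's x, y, z in m, then the turn about the world's z in rad. A call has 1 to 5 rows; each row is the pose to reach, as a shift and turn from the pose commanded when the call began; what a row does not reach only later rows make up. A row lasts 1/8 s, in which the tool goes at most 62.5 mm and 10.7 degrees, less where a joint would pass 70% of its speed; a pose out of reach is approached as far as the arm can. A call with a gripper value outside its range is refused whole. "grip" is the opening, from -1 (shut) to 1 (fully open), set as the call begins (left out, the last holds). The fingers move at their own pace and stop on an object; the grip force is fixed at half the most. Time passes only in rows, so rows that repeat a pose let the fingers close. It gives the time, the measured TCP pose, the force and the opening at its end, in the units of the state.
- status.state(): the state, without advancing time (a new reading comes with each control period).
- grab_frame(name): name is "scene" or "top" or "wrist"; returns (picture, depth): 480x640x3 uint8, blue, green, red; 480x640 float32, m along the optical axis (not along the pixel's ray), 0 where there is no reading.
- camera_params(name): a dict with "mtx" (3x3 intrinsics, pixels), "world_from_camera" (4x4, takes a point from camera to world coordinates). Camera axes: x right, y up, looking along -z (the intrinsics and any distortion apply to the point x, -y, -z); pixel columns grow to the right and rows downward; lengths in m; the calibration is good to about 2 mm. A picture is of the moment at which its call begins: read the wrist's pose just before it. camera_params takes no time and is no camera call; for the wrist camera it gives the pose at the moment of the call.
- ticket.job_done(): hands the job in, once; it reports no verdict.
Trained networks look in the newest picture that a camera, given by its name, has taken for a name from the list of things; names that differ only in an ending like _2 or _b are one class to them, and where a whole thing is asked for, a point or a joint stands for the part that bears it (a point fixed in the world has none). Each returns a list of dicts, best first, with "confidence" (0 to 1); they miss things now and then, are a little off and sometimes report something else, mostly with a low value. They report only what shows in the picture. A call takes as long as a camera call. They do not tell look-alikes from the thing itself.
- boxes_of(camera, name): "box" ([left, top, right, bottom] in pixels, round what is visible of it).
- outline_of(camera, name): "region" (480x640 bool, what is visible of it) and "box" ([left, top, right, bottom] in pixels, round what is visible of it).
The state is a dict: "time": time; "joint_pos": joint angles; "joint_vel": joint speeds; "joint_efforts": joint torques, N m; "tool_pos": TCP position; "tool_rot": TCP orientation; "contact_force": force on the tool from outside, world axes, zero at the start; "ft_torque": the same for the moment, N m; "gripper_width": opening from 0.0 (shut) to 1.0 (fully open).
Only numpy, scipy, OpenCV 4.12 (cv2) and the standard library are available. Lean on these libraries where they do the work, as an engineer would, in place of code of your own. Each camera call takes 0.05 s, during which the arm holds its last target.

## Working session

There is one attempt and no reset: what is moved stays moved. The work goes in short steps, Python scripts to look and compute and a tool call to move; the robot and the scene stay as the last step left them, time stands still between calls to the robot, and variables do not carry over. Pictures are saved under pics/ and viewed, and the job is handed in when it is done.

Besides the shell and the picture viewer there is one more tool, called as a command line: name --argument value ..., lists and objects as JSON in quotes. play_rows: Moves the arm, as the interface text tells. Its arguments: {"type":"object","properties":{"deltas":{"type":"array"},"grip":{"type":"number"}},"required":["deltas"]}

```bash
mkdir -p pics; python3 - <<'E'
from plant import *
import cv2
print(status.state()); print(manip.grip_point_offset)
for c in ["scene","top"]:
    p,d=grab_frame(c); cv2.imwrite(f"pics/{c}0.png",p)
    P=camera_params(c); print(c,P)
    for n in ["cap","mill","trivet","teaspoon","butter_bell","hex_jar","sugar_bowl"]:
        print(n,[(b["box"],round(b["confidence"],2)) for b in boxes_of(c,n)][:4])
print(status.state()["time"])
E
```

```text
{'time': 0.0, 'joint_pos': array([-1.41501327e+00,  5.33811762e-02,  1.61428986e+00,  4.00860244e-05,
        1.47599406e+00, -1.19021193e-01]), 'joint_vel': array([-4.48074806e-05,  4.04719698e-04,  1.99579382e-03,  2.21909563e-04,
       -2.78282584e-03,  2.45931134e-04]), 'joint_efforts': array([ 2.90462107e-03, -3.93684554e+01, -3.70171881e+01,  1.26304012e-04,
        7.29530773e-03,  6.62171843e-06]), 'tool_pos': array([ 0.16950091, -0.60093404,  0.23005041]), 'tool_rot': array([-1.03641429e-03,  9.90574900e-01,  1.36968217e-01,  9.01997997e-07]), 'contact_force': array([ 0.43441212,  0.31926383, -0.04990676]), 'ft_torque': array([-0.00938957, -0.03981947,  0.03182069]), 'gripper_width': 1.0001887085253989}
0.0187
scene {'mtx': array([[565.09187195,   0.        , 326.39084212],
       [  0.        , 565.09187195, 251.68707801],
       [  0.        ,   0.        ,   1.        ]]), 'world_from_camera': array([[-0.47898764, -0.51443131,  0.71128846,  1.44041396],
       [ 0.87781461, -0.27745561,  0.39046113,  0.43517911],
       [-0.00351446,  0.81140546,  0.58447313,  0.81220752
[... 722 characters left out ...]
981083, -0.22459604,  0.41427667],
       [-0.99546078,  0.09121474, -0.02716087, -0.04601477],
       [-0.00585443,  0.22615663,  0.97407336,  0.95005396],
       [ 0.        ,  0.        ,  0.        ,  1.        ]])}
cap [([378.7, 295.2, 408.2, 324.1], 0.85), ([170.6, 147.2, 223.4, 197.8], 0.18)]
mill [([215.2, 282.5, 255.0, 320.4], 0.78), ([300.1, 276.8, 314.5, 343.3], 0.38)]
trivet [([436.7, 310.7, 493.7, 366.5], 0.91), ([358.6, 286.7, 415.1, 341.9], 0.56)]
teaspoon [([297.9, 277.8, 312.4, 341.4], 0.82)]
butter_bell [([174.0, 147.2, 223.8, 198.2], 0.86), ([0.0, 67.0, 621.0, 477.5], 0.61)]
hex_jar [([417.4, 185.9, 460.0, 229.8], 0.96)]
sugar_bowl [([291.2, 159.7, 343.3, 204.0], 0.9)]
0.8
```

View pics/scene0.png

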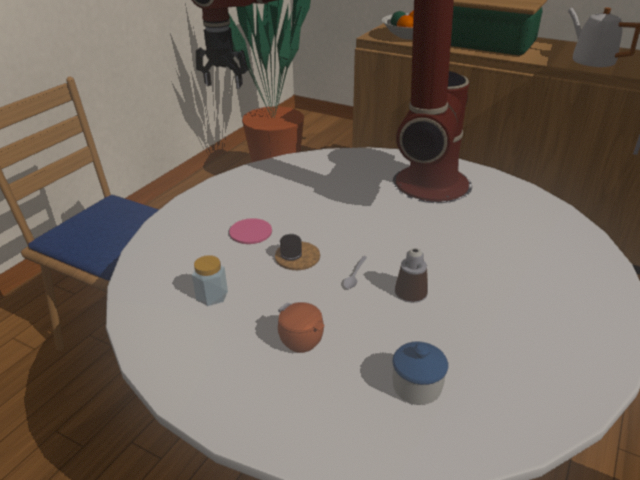

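View pics/top0.png

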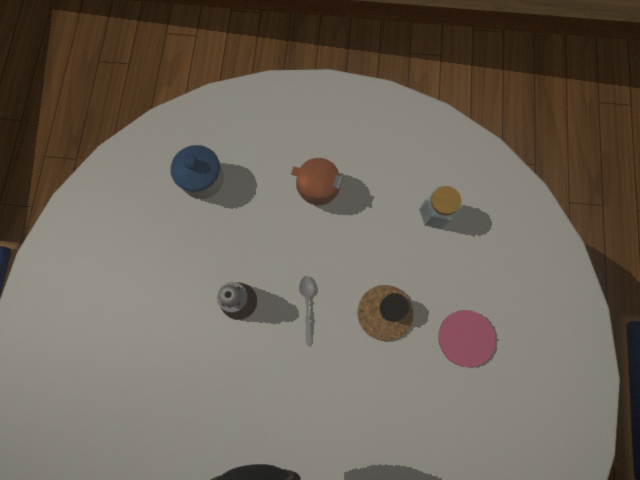

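The cork trivet is at (386,313) in the top view, with the cap on it at (394,307). The mill is at (233,298), and the pink disc is a decoy. Next I'll measure with depth.

```bash
cat > h.py <<'E'
from plant import *
import numpy as np, cv2
def cloud(P,d):
    K=P["mtx"];v,u=np.mgrid[:480,:640]
    c=np.stack([(u-K[0,2])/K[0,0]*d,-(v-K[1,2])/K[1,1]*d,-d],-1)
    T=P["world_from_camera"];return c@T[:3,:3].T+T[:3,3]
def proj(P,p):
    T=P["world_from_camera"];c=(np.asarray(p)-T[:3,3])@T[:3,:3];K=P["mtx"]
    return np.stack([K[0,0]*c[...,0]/-c[...,2]+K[0,2],-K[1,1]*c[...,1]/-c[...,2]+K[1,2]],-1)
def ray(P,uv,z):
    K=P["mtx"];T=P["world_from_camera"]
    r=T[:3,:3]@np.array([(uv[0]-K[0,2])/K[0,0],-(uv[1]-K[1,2])/K[1,1],-1]);return T[:3,3]+r*(z-T[2,3])/r[2]
E
python3 - <<'E'
from h import *
for c,bc,bm in [("top",(370,285,416,335),(205,275,262,325)),("scene",(272,228,306,266),(390,240,435,305))]:
    p,d=grab_frame(c);P=camera_params(c);X=cloud(P,d)
    for n,b,lv in [("cap",bc,[(.046,.06)]),("mill",bm,[(.072,.084),(.108,.12),(.03,.2)])]:
        x=X[b[1]:b[3],b[0]:b[2]][d[b[1]:b[3],b[0]:b[2]]>0]
        for lo,hi in lv:
            s=x[(x[:,2]>lo)&(x[:,2]<hi)]
            if len(s): print(c,n,lo,len(s),s.mean(0).round(4),((s.max(0)+s.min(0))/2).round(4),np.ptp(s,0).round(4))
    if c=="top":
        for n in ["cap","mill"]:
            o=outline_of(c,n)
            for q in o[:2]: print(n,q["box"],q["confidence"],X[q["region"]].max(0),np.median(X[q["region"]],0))
    big=cv2.resize(p[bc[1]-20:bc[3]+20,bc[0]-20:bc[2]+20],None,fx=5,fy=5);cv2.imwrite(f"pics/{c}_c1.png",big)
    big=cv2.resize(p[bm[1]-20:bm[3]+20,bm[0]-20:bm[2]+20],None,fx=5,fy=5);cv2.imwrite(f"pics/{c}_m1.png",big)
E
```

```text
top cap 0.046 591 [ 0.5134 -0.1715  0.0533] [ 0.5137 -0.172   0.0526] [0.0509 0.051  0.0129]
top mill 0.072 332 [0.4973 0.1267 0.0787] [0.4998 0.1319 0.078 ] [0.0553 0.0556 0.012 ]
top mill 0.108 257 [0.4996 0.1311 0.1137] [0.4996 0.1323 0.1134] [0.0328 0.0326 0.0108]
top mill 0.03 1031 [0.4961 0.1241 0.0825] [0.4994 0.1289 0.0745] [0.0655 0.0615 0.0886]
cap [173.1, 145.3, 223.4, 200.0] 0.69 [0.81823671 0.30175387 0.95005396] [0.73807765 0.23351747 0.07644953]
cap [373.7, 294.8, 408.7, 322.6] 0.59 [ 0.53853334 -0.04601477  0.95005396] [ 0.51151022 -0.16879935  0.05307869]
mill [217.2, 282.2, 254.6, 318.1] 0.8 [0.52936334 0.15759003 0.95005396] [0.49407977 0.11970613 0.07880561]
scene cap 0.046 251 [ 0.5175 -0.1684  0.0529] [ 0.5155 -0.1686  0.0516] [0.0499 0.0497 0.0111]
scene mill 0.072 220 [0.5123 0.137  0.0784] [0.5035 0.1326 0.078 ] [0.0524 0.0562 0.0117]
scene mill 0.108 117 [0.5041 0.1343 0.1135] [0.5026 0.1334 0.1137] [0.0288 0.0313 0.0111]
scene mill 0.03 1041 [0.5156 0.1381 0.0717] [0.5063 0.1342 0.0747] [0.0579 0.0646 0.0892]
```

play_rows --deltas '[[[0.035,0.043,0],0],[[0.07,0.086,0],0],[[0.104,0.129,0],0],[[0.138,0.172,0],0],[[0.172,0.215,0],0]]' --grip 1

```text
time: 1.62
tool_pos: [0.3425, -0.3851, 0.2315]
tool_rot: [0.0, 0.991, 0.137, 0.0]
contact_force: [1.2, -0.2, -0.4]
gripper_width: 0.998
```

play_rows --deltas '[[[0.035,0.043,0],0],[[0.07,0.086,0],0],[[0.104,0.129,0],0],[[0.138,0.172,0],0],[[0.172,0.215,0],0]]'

```text
time: 2.25
tool_pos: [0.5146, -0.17, 0.2316]
tool_rot: [0.0, 0.991, 0.137, 0.0]
contact_force: [-0.1, -0.7, 0.4]
gripper_width: 0.997
```

play_rows --deltas '[[[0,0,-0.02],0],[[0,0,-0.04],0],[[0,0,-0.04],0]]'

```text
time: 2.62
tool_pos: [0.5113, -0.1718, 0.1879]
tool_rot: [-0.002, 0.991, 0.136, -0.003]
contact_force: [-0.6, -0.9, 0.3]
gripper_width: 1.001
```

```bash
python3 - <<'E'
from h import *
s=status.state();print(s["time"],s["tool_pos"],s["tool_rot"])
P=camera_params("wrist");p,d=grab_frame("wrist");cv2.imwrite("pics/w1.png",p);print(P["mtx"],P["world_from_camera"])
X=cloud(P,d);m=(d>0)&(X[...,2]>.046)&(X[...,2]<.06)&(np.hypot(X[...,0]-.514,X[...,1]+.171)<.05)
x=X[m];print(x.mean(0),(x.max(0)+x.min(0))/2,np.ptp(x,0))
print(proj(P,[[.514,-.171,.053]]))
E
```

```text
2.625 [ 0.5112759  -0.17178914  0.1878793 ] [-0.0015394   0.99069471  0.13607106 -0.00250812]
[[406.24085909   0.         324.44543715]
 [  0.         406.24085909 239.73382676]
 [  0.           0.           1.        ]] [[ 0.26934687  0.92399978  0.27143445  0.58000086]
 [-0.96303684  0.25945167  0.07242147 -0.15287895]
 [-0.0035067  -0.28090787  0.95972833  0.33032024]
 [ 0.          0.          0.          1.        ]]
[ 0.51561207 -0.17142825  0.05272976] [ 0.51434143 -0.171797    0.05075118] [0.05175082 0.05118459 0.00928823]
[[325.3658681  222.34546095]]
```

View pics/w1.png

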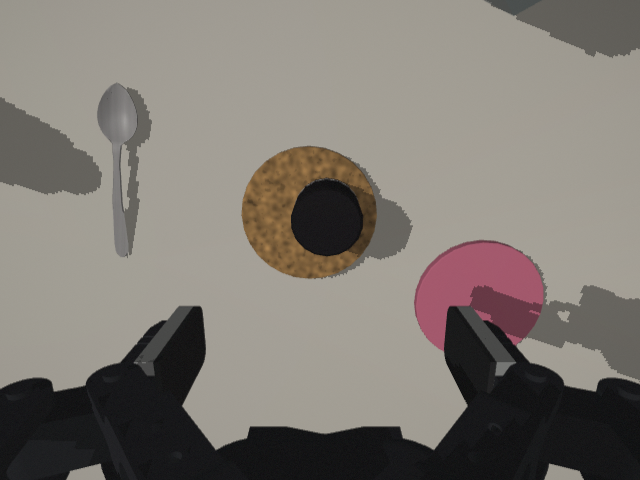

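The cap top is at (327,217) in the wrist view. Its world position is about (0.5143, -0.1717), and all three cameras agree to within about 3 mm. Descending now.

play_rows --deltas '[[[0,0,-0.03],0],[[0,0,-0.06],0],[[0,0,-0.09],0],[[0,0,-0.1],0],[[0,0,-0.1],0]]'

```text
time: 3.3
tool_pos: [0.5134, -0.1721, 0.0915]
tool_rot: [-0.0, 0.991, 0.136, -0.0]
contact_force: [1.4, -0.3, 0.3]
gripper_width: 1.0
```

```bash
python3 - <<'E'
from h import *
s=status.state();print(s["time"],s["tool_pos"],s["tool_rot"])
P=camera_params("wrist");p,d=grab_frame("wrist");cv2.imwrite("pics/w2.png",p)
X=cloud(P,d);m=(d>0)&(X[...,2]>.046)&(X[...,2]<.06)&(np.hypot(X[...,0]-.514,X[...,1]+.171)<.04)
x=X[m];print(x.mean(0),(x.max(0)+x.min(0))/2,np.ptp(x,0))
E
```

```text
3.3 [ 0.51339696 -0.1721258   0.09147298] [-5.96576927e-05  9.90646456e-01  1.36453594e-01 -1.10157670e-04]
[ 0.51635836 -0.17114859  0.05276412] [ 0.51443203 -0.17189228  0.05083593] [0.05136748 0.05159173 0.00958142]
```

View pics/w2.png

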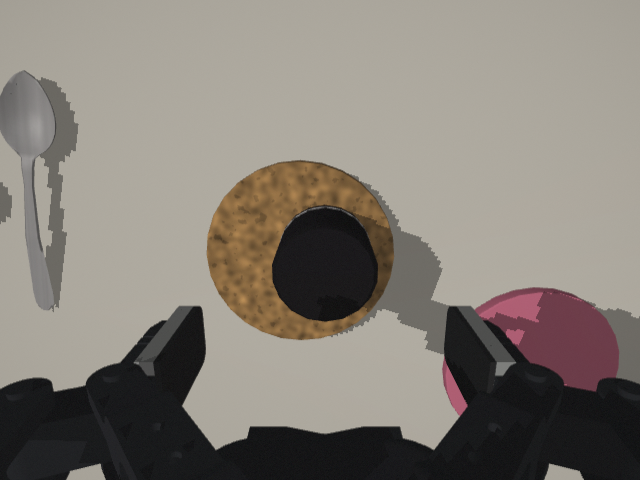

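play_rows --deltas '[[[0.001,0,-0.03],0],[[0.001,0,-0.06],0],[[0.001,0,-0.071],0],[[0.001,0,-0.071],0]]'

```text
time: 3.85
tool_pos: [0.5149, -0.1717, 0.0208]
tool_rot: [0.0, 0.991, 0.137, 0.0]
contact_force: [-0.2, -0.1, -0.7]
gripper_width: 1.001
```

play_rows --deltas '[[[0,0,0],0],[[0,0,0],0],[[0,0,0],0],[[0,0,0],0],[[0,0,0],0]]' --grip -1

```text
time: 4.47
tool_pos: [0.516, -0.1722, 0.0222]
tool_rot: [0.001, 0.991, 0.137, 0.001]
contact_force: [0.0, -0.1, 6.8]
gripper_width: 0.598
```

play_rows --deltas '[[[0,0,0],0],[[0,0,0],0],[[0,0,0],0]]'

```text
time: 4.85
tool_pos: [0.5161, -0.1722, 0.0222]
tool_rot: [0.001, 0.991, 0.137, 0.001]
contact_force: [-0.7, -0.5, 6.6]
gripper_width: 0.596
```

```bash
python3 - <<'E'
from h import *
s=status.state();print(s["time"],s["tool_pos"],s["tool_rot"])
p,d=grab_frame("scene");cv2.imwrite("pics/s3.png",cv2.resize(p[190:300,230:370],None,fx=5,fy=5))
E
```

```text
4.85 [ 0.51606313 -0.17224949  0.02223603] [9.24927369e-04 9.90575362e-01 1.36958618e-01 1.39037475e-03]
```

View pics/s3.png

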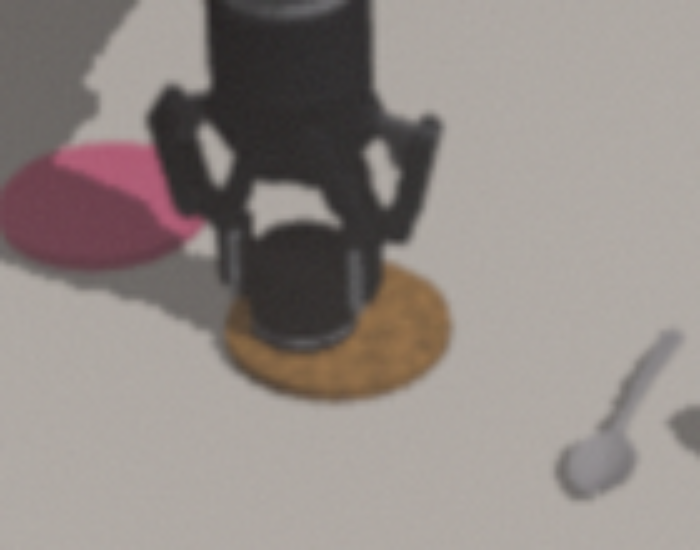

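The cap is held between both pads, with the width matching 52 mm. Lifting.

play_rows --deltas '[[[0,0,0.015],0],[[0,0,0.05],0],[[0,0,0.09],0],[[0,0,0.14],0],[[0,0,0.165],0]]'

```text
time: 5.52
tool_pos: [0.5156, -0.172, 0.1895]
tool_rot: [0.001, 0.991, 0.137, 0.002]
contact_force: [0.1, 0.7, -0.8]
gripper_width: 0.593
```

play_rows --deltas '[[[-0.003,0.04,0],0],[[-0.006,0.08,0],0],[[-0.009,0.12,0],0],[[-0.012,0.16,0],0],[[-0.014,0.19,0],0]]'

```text
time: 6.15
tool_pos: [0.4999, 0.02, 0.1857]
tool_rot: [-0.0, 0.991, 0.137, 0.0]
contact_force: [0.3, -0.6, -0.2]
gripper_width: 0.597
```

play_rows --deltas '[[[0,0,0],0],[[0,0,0],0],[[0,0,0],0]]'

```text
time: 6.52
tool_pos: [0.5006, 0.0176, 0.1854]
tool_rot: [0.0, 0.991, 0.136, -0.0]
contact_force: [1.2, 0.0, 0.0]
gripper_width: 0.595
```

```bash
python3 - <<'E'
from h import *
s=status.state();print(s["time"],s["tool_pos"],s["tool_rot"],s["gripper_width"])
P=camera_params("wrist");p,d=grab_frame("wrist");cv2.imwrite("pics/w4.png",p)
X=cloud(P,d)
for lo,hi in [(.074,.082),(.11,.117)]:
    m=(d>0)&(X[...,2]>lo)&(X[...,2]<hi)&(np.hypot(X[...,0]-.5,X[...,1]-.132)<.045)
    x=X[m];print("mill",len(x),x.mean(0),(x.max(0)+x.min(0))/2,np.ptp(x,0))
t=s["tool_pos"]
m=(d>0)&(np.hypot(X[...,0]-t[0],X[...,1]-t[1])<.03)&(abs(X[...,2]-t[2]-.03)<.006)
x=X[m];print("cap",len(x),x.mean(0),(x.max(0)+x.min(0))/2,np.ptp(x,0)) if len(x) else 0
p,d=grab_frame("scene");cv2.imwrite("pics/s4.png",p[100:400,200:600])
p,d=grab_frame("top");cv2.imwrite("pics/t4.png",p)
E
```

```text
6.525 [0.50062766 0.01757279 0.185392  ] [ 1.15322326e-04  9.90664728e-01  1.36320883e-01 -2.33585406e-05] 0.5954975708017972
mill 2419 [0.50841983 0.12381148 0.07800088] [0.50071715 0.13234149 0.07794436] [0.05560119 0.05521632 0.00786284]
mill 2102 [0.50177895 0.13101516 0.11386715] [0.50075936 0.13217824 0.11344323] [0.02907597 0.0290729  0.00687783]
cap 19391 [0.50268327 0.0183041  0.21589481] [0.50031946 0.01879571 0.21538707] [0.05043401 0.0572126  0.0119884 ]
```

View pics/w4.png

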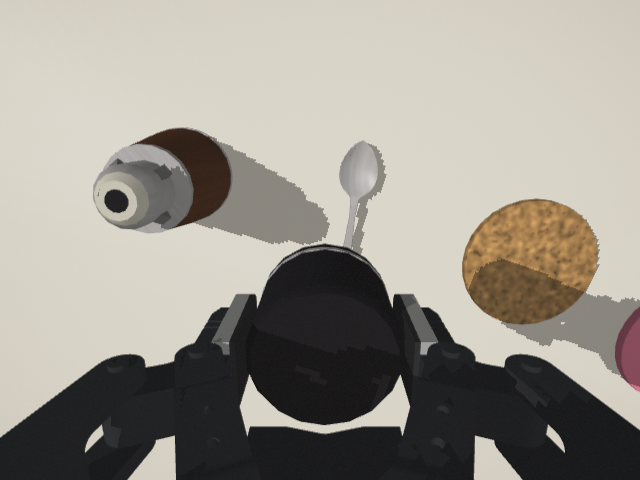

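View pics/s4.png

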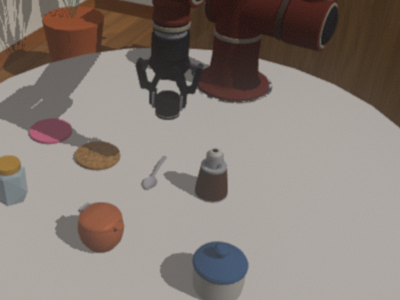

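play_rows --deltas '[[[0,0.04,0],0],[[0,0.08,0],0],[[0,0.114,0],0],[[0,0.114,0],0],[[0,0.114,0],0]]'

```text
time: 7.3
tool_pos: [0.5006, 0.1318, 0.1852]
tool_rot: [0.0, 0.991, 0.137, -0.0]
contact_force: [-0.0, 0.5, -1.2]
gripper_width: 0.595
```

```bash
python3 - <<'E'
from h import *
s=status.state();t=s["tool_pos"];print(s["time"],t,s["tool_rot"],s["gripper_width"])
P=camera_params("wrist");p,d=grab_frame("wrist");cv2.imwrite("pics/w5.png",p)
X=cloud(P,d)
m=(d>0)&(np.hypot(X[...,0]-t[0],X[...,1]-t[1])<.03)&(abs(X[...,2]-t[2]-.031)<.004)
# largest connected dark component after erosion to shed the pads
mm=cv2.morphologyEx(m.astype(np.uint8),cv2.MORPH_OPEN,np.ones((25,25)))
x=X[mm>0];print("cap",len(x),x.mean(0),(x.max(0)+x.min(0))/2,np.ptp(x,0))
A=np.c_[x[:,:2]-x[:,:2].mean(0),np.ones(len(x))];q=np.linalg.lstsq(A,x[:,2],rcond=None)[0];print("tilt",q)
cv2.imwrite("pics/m5.png",mm*255)
np.save("x5.npy",X);np.save("d5.npy",d)
c=cv2.findContours(mm,cv2.RETR_EXTERNAL,cv2.CHAIN_APPROX_NONE)[0];c=max(c,key=len)[:,0]
e=X[c[:,1],c[:,0]]
cx=cv2.minEnclosingCircle(e[:,:2].astype(np.float32)*1000);print(cx)
p,d=grab_frame("scene");cv2.imwrite("pics/s5.png",cv2.resize(p[150:310,330:490],None,fx=3.5,fy=3.5))
E
```

```text
7.3 [0.50064998 0.13183299 0.18521617] [ 2.55961911e-04  9.90595612e-01  1.36821950e-01 -1.48195370e-04] 0.59539799552326
cap 7860 [0.50079285 0.13261166 0.216025  ] [0.50017626 0.13154767 0.21511941] [0.04524023 0.05036026 0.00567545]
tilt [-0.00432553 -0.00413     0.216025  ]
((492.95184326171875, 143.12271118164062), 17.396526336669922)
```

View pics/m5.png

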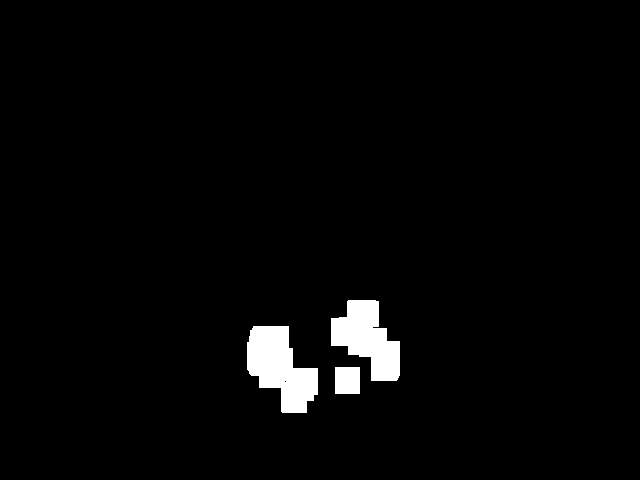

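View pics/s5.png

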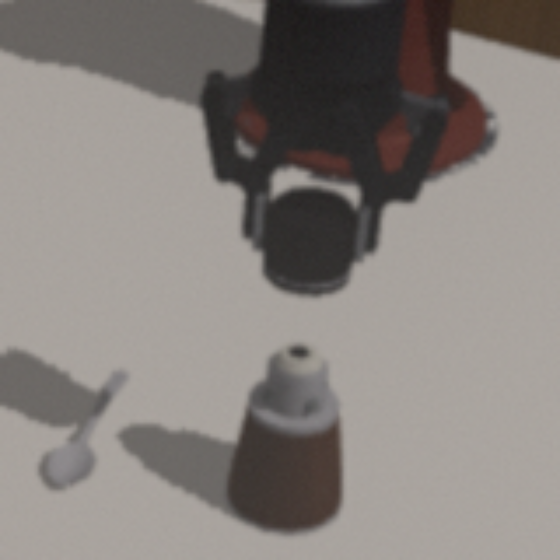

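```bash
python3 - <<'E'
from h import *
P=camera_params("scene")
for q in [(.5006,.132,.172),(.5008,.1323,.114),(.5008,.1323,.078)]:
    u=proj(P,q);print(u,(u-[330,150])*3.5)
X=np.load("x5.npy");d=np.load("d5.npy")
t=[.5006,.1318]
m=(d>0)&(np.hypot(X[...,0]-t[0],X[...,1]-t[1])<.034)&(X[...,2]>.2102)&(X[...,2]<.222)
m=m.astype(np.uint8);m=cv2.morphologyEx(m,cv2.MORPH_CLOSE,np.ones((5,5)))
x=X[m>0]; print(len(x))
for a in [t[0]]:
  w=x[abs(x[:,1]-t[1])<.006];print("x ext",np.percentile(w[:,0],[.3,99.7]))
E
```

```text
[417.05249161 228.26626603] [304.68372063 273.93193111]
[414.67529542 251.27416265] [296.36353397 354.45956929]
[413.20612908 264.85895947] [291.22145178 402.00635814]
20127
x ext [0.47613668 0.52505637]
```

The projections match the picture, so I'm lowering onto the head.

play_rows --deltas '[[[0,0.0005,-0.02],0],[[0,0.0005,-0.04],0],[[0,0.0005,-0.06],0],[[0,0.0005,-0.066],0],[[0,0.0005,-0.07],0]]'

```text
time: 8.02
tool_pos: [0.5005, 0.133, 0.1148]
tool_rot: [-0.0, 0.991, 0.137, -0.0]
contact_force: [0.8, 0.4, -1.4]
gripper_width: 0.593
```

play_rows --deltas '[[[0,0,-0.003],0],[[0,0,-0.006],0],[[0,0,-0.008],0],[[0,0,-0.01],0],[[0,0,-0.01],0]]'

```text
time: 8.65
tool_pos: [0.5005, 0.133, 0.1052]
tool_rot: [-0.0, 0.991, 0.137, -0.0]
contact_force: [0.4, -0.3, -0.5]
gripper_width: 0.593
```

```bash
python3 - <<'E'
from h import *
s=status.state();print(s["time"],s["tool_pos"],s["tool_rot"],s["contact_force"],s["ft_torque"])
p,d=grab_frame("scene");cv2.imwrite("pics/s6.png",cv2.resize(p[150:310,330:490],None,fx=3.5,fy=3.5))
E
```

```text
8.65 [0.50049497 0.1329804  0.10516507] [-1.70128824e-05  9.90572659e-01  1.36988297e-01 -1.12833942e-04] [ 0.44662983 -0.25163935 -0.47446888] [ 0.0006138  -0.03723893  0.04664492]
```

View pics/s6.png

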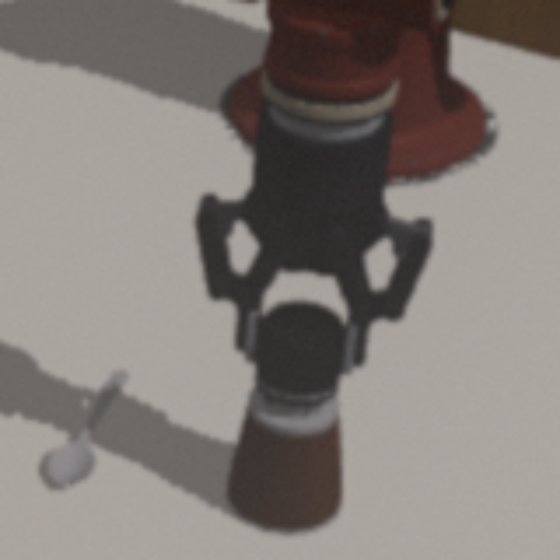

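The cap is over the head with no side load. Now pressing.

play_rows --deltas '[[[0,0,-0.002],0],[[0,0,-0.004],0],[[0,0,-0.006],0],[[0,0,-0.008],0],[[0,0,-0.008],0]]'

```text
time: 9.32
tool_pos: [0.5019, 0.1331, 0.0989]
tool_rot: [0.0, 0.991, 0.137, 0.001]
contact_force: [0.6, 0.5, 5.4]
gripper_width: 0.599
```

play_rows --deltas '[[[0,0,-0.002],0],[[0,0,-0.003],0],[[0,0,-0.003],0]]'

```text
time: 9.7
tool_pos: [0.5004, 0.133, 0.094]
tool_rot: [-0.0, 0.991, 0.137, -0.0]
contact_force: [0.3, -0.3, -4.8]
gripper_width: 0.595
```

play_rows --deltas '[[[0,0,-0.002],0],[[0,0,-0.003],0],[[0,0,-0.003],0]]'

```text
time: 10.07
tool_pos: [0.5005, 0.1329, 0.0913]
tool_rot: [0.0, 0.991, 0.137, -0.0]
contact_force: [0.0, -0.6, 0.6]
gripper_width: 0.597
```

It clicked: the force reversed to -4.8 N. Next I'll press it home.

play_rows --deltas '[[[0,0,-0.001],0],[[0,0,-0.002],0],[[0,0,-0.003],0],[[0,0,-0.004],0],[[0,0,-0.004],0]]'

```text
time: 10.7
tool_pos: [0.5014, 0.1331, 0.0914]
tool_rot: [0.0, 0.991, 0.137, 0.0]
contact_force: [-9.6, -2.3, 21.3]
gripper_width: 0.593
```

play_rows --deltas '[[[0,0,0],0],[[0,0,0],0],[[0,0,0],0]]'

```text
time: 11.08
tool_pos: [0.5014, 0.1331, 0.0913]
tool_rot: [0.0, 0.991, 0.137, 0.0]
contact_force: [-9.2, -1.8, 20.3]
gripper_width: 0.599
```

```bash
python3 - <<'E'
from h import *
s=status.state();print(s["time"],s["tool_pos"],s["tool_rot"],s["contact_force"],s["ft_torque"])
p,d=grab_frame("scene");cv2.imwrite("pics/s7.png",cv2.resize(p[190:310,350:470],None,fx=5,fy=5,interpolation=cv2.INTER_CUBIC))
p,d=grab_frame("wrist");cv2.imwrite("pics/w7.png",p)
for i in range(3): grab_frame("top");print(status.state()["contact_force"])
E
```

```text
11.075 [0.50142217 0.13307524 0.09134069] [1.28041035e-04 9.90558538e-01 1.37090280e-01 1.45105698e-04] [-9.20369418 -1.8119846  20.33721943] [-0.34919778  1.62398868 -0.05517735]
[-8.93093686 -1.25518009 21.75638537]
[-8.75835299 -1.78555624 20.17871018]
[-8.574637   -2.42425999 20.68636757]
```

View pics/s7.png

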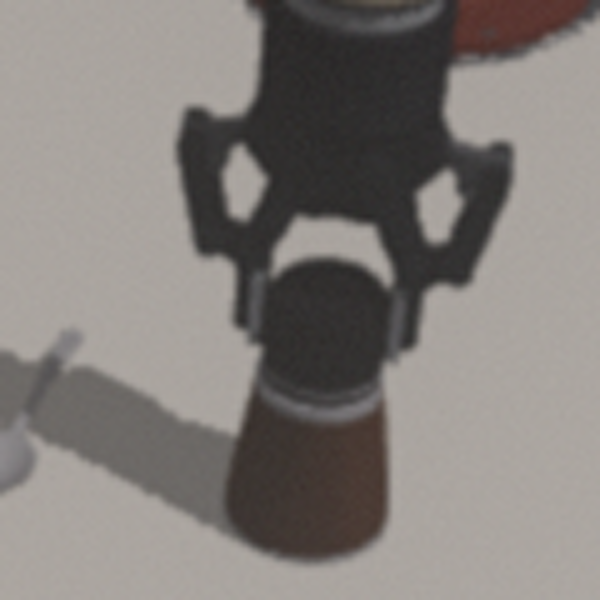

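View pics/w7.png

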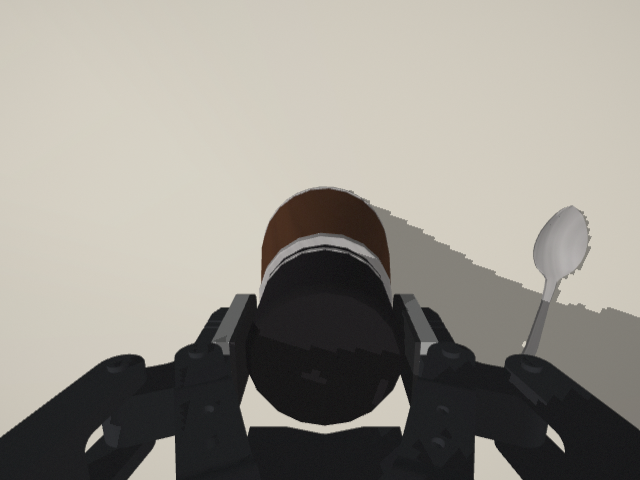

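Flush and steady at 20 N, but there's a side load of about 9 N. I'll ease that before handing in.

play_rows --deltas '[[[-0.001,0,0.0005],0],[[-0.001,0,0.0005],0],[[-0.001,0,0.0005],0]]'

```text
time: 11.7
tool_pos: [0.5008, 0.133, 0.0912]
tool_rot: [0.0, 0.991, 0.137, 0.001]
contact_force: [-6.1, -1.4, 16.2]
gripper_width: 0.595
```

play_rows --deltas '[[[-0.001,0,0],0],[[-0.001,0,0],0],[[-0.001,0,0],0],[[-0.001,0,0],0]]'

```text
time: 12.2
tool_pos: [0.5005, 0.133, 0.0912]
tool_rot: [0.0, 0.991, 0.137, 0.002]
contact_force: [-3.0, -1.5, 14.4]
gripper_width: 0.596
```

```bash
python3 - <<'E'
from h import *
for i in range(3): grab_frame("top");s=status.state();print(s["time"],s["contact_force"],s["tool_pos"])
p,d=grab_frame("scene");cv2.imwrite("pics/s8.png",cv2.resize(p[190:310,350:470],None,fx=5,fy=5,interpolation=cv2.INTER_CUBIC))
E
```

```text
12.25 [-2.16025235 -2.07090861 14.3458134 ] [0.50051532 0.13293965 0.09119837]
12.3 [-2.95357715 -1.34852539 12.66259996] [0.50049085 0.13293898 0.09117449]
12.35 [-2.09807369 -1.34617437 15.23294804] [0.50052259 0.13296268 0.09121062]
```

View pics/s8.png

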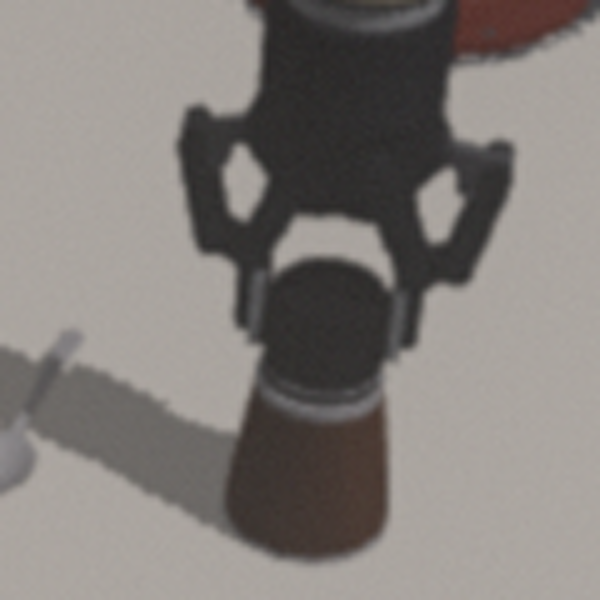

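The cap is flush on an upright mill, with a steady push of about 14 N and only 2–3 N sideways. Handing in.

```bash
python3 -c "
from plant import *
print(ticket.job_done()); s=status.state();print(s['time'],s['contact_force'],s['tool_pos'])"
```

```text
the job is handed in; nothing more can be done
None
the job is handed in; nothing more can be done
```

The cap is on the mill, and I handed the job in at about 12.4 s with the grip still closed and pressing down. No verdict is reported.

- **Cap:** I took it off the cork trivet, set it over the grinder head and pressed. Resistance was about 5 N at the catches. The force then reversed to −4.8 N as it clicked, and the cap came to rest with the TCP at z = 0.091, where I expect the shoulder.
- **Pressing:** It first pressed home at about 20 N, with an unwanted side load of about 9 N. I eased the pose slightly, and the last readings were 13–15 N down and 2–3 N sideways. The gripper opening was steady at 0.596.
- **Last checks:** The final picture shows the rim flush on the steel ring and the mill upright. I didn't measure the mill's shift directly; the tool stayed within 1 mm of where I first measured it.
- **Bystanders:** The teaspoon looked undisturbed in the last pictures. I didn't check the butter bell, jar or sugar bowl again at the end, but the arm never went near them.
- **Disagreements:** The camera estimates of the mill and cap positions differed by up to about 3 mm. I used the wrist and top cameras, which agreed to about 1 mm. The networks also reported some false cap, mill and trivet boxes, which I rejected against the pictures.

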